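# Show a specimen tube under the bench magnifier

## Task

Set up the bench magnifier: swing its lens over the middle of the white viewing tile and tip the lens level. Then draw the long specimen tube (the tallest of the three) out of the slanted rack, turn it to lie level, and hold it in the air about midway between the tile and the lens, with the brown shell plate in its closed end right under the centre of the lens; finish while still holding it there, still and touching nothing but the gripper. Leave everything else on the bench where it is.

Things in the scene. Friction and masses are not known exactly. Their poses are not given: they have to be found in the camera images.
- swivel (a joint): swivel of the magnifier's arm about its upright post, rad; range -1.3 to 1.3; larger = the lens swings towards the robot's left (+y); 0 = the arm points along the foot's -x. A growth of 0.1 turns the arm 0.1 rad clockwise seen from above. Friction-held, about 0.45 N m; stays where left.
- head (a joint): tilt of the round lens head about the fork's pins, rad; 0 = lens level; larger = grip lower, far rim higher; range -0.9 to 0.9. The pins lie on a level line through the lens centre, square to the arm, so tilting does not move the lens centre. Friction-held, about 0.16 N m; stays where left.
- post_top (a point): point on the vertical swivel axis at the top of the magnifier's post, 300 mm above the bench; -x points along the arm (a level 16 mm bar) to the lens centre, 200 mm away; z up. A black knob rises 36 mm above it. The arm ends in a fork around the lens head, its pin knobs reaching 92 mm either side of the lens centre.
- lens (a point): centre of the magnifier lens, 300 mm above the bench. White round head 132 mm across and 22 mm thick with a clear 100 mm lens; z is the lens's axis (up when level), -x points from the lens centre to the grip.
- handle (a point): middle of the bare metal grip bar that sticks out of the lens head on the robot's side, 105 mm from the lens centre along the head's -x; the bar is 16 mm wide (y), 16 mm thick (z), and its free part runs from 80 to 130 mm from the lens centre. Axes as lens.
- tile_top (a point): centre of the top face of the white ceramic viewing tile, 110 x 110 x 6 mm, fixed flat on the bench 200 mm (within 7 mm) from the magnifier's swivel axis.
- rack: slanted plywood tube rack, fixed; foot board 130 x 266 x 9 mm, cheeks up to 105 mm high; origin under the foot's middle, z up. Tubes lean 45 degrees, caps towards the robot: axis (-0.707, 0, 0.707) in the rack's frame. Places at y = -80, 0, 80 mm; tube ends stand at x = 25, z = 36 mm, with 1 mm play all round (so up to 3 degrees slack) in two boards, the outer ending 63 mm up the tube.
- long_tube: the long specimen tube, 160 mm overall, 28 mm diameter, clear, white screw cap (33 mm diameter, the last 22 mm), 60 to 130 g, a brown shell plate inside its closed end; the other two tubes in the rack are 100 mm. Origin at the centre of the closed end, z along the axis to the cap. It may stand in any of the rack's three places.
- specimen (a point): point on the long tube's axis 30 mm from its closed end, amid the brown shell plate; axes as the tube.
- magnifier: the whole magnifier (foot, post, arm, head); origin under the centre of its foot, a grey disc of 78 mm radius fixed to the bench.
- tile: the viewing tile; origin at the centre of its underside.
- short_tube_a: bystander: short tube, 100 mm, 28 mm diameter, cap 33 mm, in the rack; origin at its closed end, z to the cap.
- short_tube_b: bystander: the other short tube, the same size; origin at its closed end, z to the cap.
- shell: bystander: empty terrapin shell, 132 mm across, 55 mm high, lying on the bench; origin at the centre of its underside.
- jar: bystander: specimen jar, 60 mm diameter, 85 mm high; origin at the centre of its underside.
- callipers: bystander: steel callipers, 200 mm long (x), 75 mm wide, 11 mm thick, lying flat; origin under the middle of the beam.
- tape_roll: bystander: orange roll, 80 mm diameter, 26 mm high, lying flat; origin at the centre of its underside.
Not all that is in view belongs to the job. Leave any yellow look-alike of the long_tube alone.

How it is judged (in metres and radians):
On the way, in this order (a step that is already met when the one before it is completed fails the run):
1. the lens is over the tile and level (horizontal distance between lens and tile_top below 0.025 m and angle between lens's own z axis and vertical below 0.12 rad), for 0.2 s.
2. the long tube is drawn out of the rack and raised (contact force between long_tube and the fingers above 1 N and contact force between long_tube and rack below 0.2 N and height (world z) of long_tube above 0.09 m), for 0.2 s.
At the end, for the whole second after the job is handed in: Lens level within 0.12 rad, its centre within 25 mm horizontally of the tile's; the gripper holds the long tube level within 0.2 rad, specimen within 30 mm horizontally of the lens centre and 70 to 230 mm above the bench, still, touching neither rack, magnifier nor tile (all of step 1 and angle between long_tube's own z axis and vertical between 1.37 and 1.77 rad and horizontal distance between specimen and lens below 0.03 m and height (world z) of specimen between 0.07 and 0.23 m and contact force between long_tube and the fingers above 1 N and contact force between long_tube and rack below 0.2 N and contact force between long_tube and magnifier below 0.2 N and contact force between long_tube and tile below 0.2 N and linear speed of long_tube below 0.03 m/s); the arm keeps its last pose, push and grip.
It fails at once if a short tube moved more than 30 mm (distance of any of short_tube_a, short_tube_b from where it was at the start of the episode above 0.03 m).
It fails at once if another bench object moved more than 30 mm (distance of any of shell, jar, callipers, tape_roll from where it was at the start of the episode above 0.03 m).
It also fails if it takes over 58 s, if anything falls off the work surface, if the arm or the gripper's body presses on something with over 40 N, if the wrist force passes 120 N, or if a joint passes its speed limit or range.

## Robot

A 6-joint arm with a two-finger parallel gripper is mounted at the origin on the work surface. World frame = base frame: x ahead of the robot, y to its left, z up, the work surface at z = 0. Lengths are in m, angles in degrees, forces in N, time in s.
With the tool pointing down it reaches from about 0.3 to 0.75 m from the base axis. Payload 8.5 kg.
Tool frame: the origin (TCP) lies midway between the tips of the shut fingers; the grasp point (between the pads) lies grasp_offset behind it (grasp_offset is the distance from the TCP to the grasp point, in m); z points along the fingers, y is the line along which they close (so a half turn about z gives the same grasp; the last joint's range is limited). The gripper opens to 85 mm and grips with 20 to 120 N. Pads are 22 mm wide; open, the fingers measure 114 mm over their backs; the gripper's body (76 mm by 85 mm) begins 54 mm behind the grasp point. The pads swing forward as they close: fully open they stand 13 mm farther back than shut.
Start: joints at [56.992, 21.807, 74.336, -0, 83.858, -12.336], TCP at [0.194, 0.515, 0.231] pointing down, gripper open.
Joint ranges: [-178.18, 178.18], [-50.72, 133.34], [12.68, 142.11], [-81.47, 261.47], [9.98, 163.14], [-165.26, 165.26]. Speed limits (degrees/s): [136.94, 136.94, 180, 180, 180, 180].

## Interface

Orientations are given as a 3x3 rotation matrix whose columns are the frame's x, y, z axes.
In Python, from rig import observe, get_image, camera_params, close_job, grasp_offset gives the robot as it stands.
- The arm moves only by the shell command python3 -m handwheel 'ROWS' [OPENING] [FORCE]. ROWS is JSON, a list of rows, each a list of 2 entries, a list of its own where there are three numbers: the shift along the tool's x, y, z as a fraction of full scale, then the turn, a rotation vector about the tool's x, y, z as a fraction of full scale. In form: [[[dx, dy, dz], [ax, ay, az]], ...]. A call has 1 to 10 rows; each row is the pose to reach, as a shift and turn from the pose commanded when the call began, along the tool's axes at that moment, turning the shorter way round; what a row does not reach only later rows make up. Full scale, the value 1, is 0.5 m for a shift and pi rad for a turn. A row lasts 1/10 s, in which the tool goes at most 50 mm and 8.59 degrees, less where a joint would pass 70% of its speed; a pose out of reach is approached as far as the arm can. A call with a number of a shift or a turn outside -1 to 1 is refused whole. A call with a gripper value outside its range is refused whole. OPENING is the opening, from 0 (shut) to 1 (fully open), set as the call begins (- or left out, the last holds). The fingers move at their own pace and stop on an object; FORCE is the grip in N (left out, the last holds). Time passes only in rows, so rows that repeat a pose let the fingers close. It gives the time, the measured TCP pose, the force, the opening and the grip force at its end, in the units of the state.
- observe(): the state, without advancing time (a new reading comes with each control period).
- get_image(name): name is "scene" or "top"; returns (picture, depth): 420x560x3 uint8, red, green, blue; 420x560 float32, m along the optical axis (not along the pixel's ray), 0 where there is no reading.
- camera_params(name): a dict with "K" (3x3 intrinsics, pixels), "R" (3x3) and "t" (3): a world point X has camera coordinates R X + t. Camera axes: x right, y down, z forward; pixel columns grow to the right and rows downward; lengths in m; the calibration is good to about 2 mm. A picture is of the moment at which its call begins. camera_params takes no time and is no camera call.
- close_job(): hands the job in; it is judged then, once.
The state is a dict: "time_s": time; "q": joint angles; "qvel": joint speeds; "joint_efforts": joint torques, N m; "position": TCP position; "tool_rot": TCP orientation; "ft_force": force on the tool from outside, world axes, zero at the start; "wrist_torque": the same for the moment, N m; "grip_width": finger opening in m; "gripper_force": force on a finger pad.
Only numpy, scipy, OpenCV 4.12 (cv2) and the standard library are available. Lean on these libraries where they do the work, as an engineer would, in place of code of your own. Each camera call takes 0.05 s, during which the arm holds its last target. There are 200 camera calls.

## Working session

There is one attempt and no reset: what is moved stays moved. The work goes in short steps, Python scripts to look and compute and a shell command to move; the robot and the scene stay as the last step left them, time stands still between calls to the robot, and variables do not carry over. Pictures are saved under pics/ and viewed, at most 10 in all, crops included, and the job is handed in when it is done.

```bash
ls; mkdir -p pics
python3 - <<'E'
from rig import *
import cv2,numpy as np
print(grasp_offset() if callable(grasp_offset) else grasp_offset)
s=observe();print(s)
for n in("scene","top"):
    im,d=get_image(n);cv2.imwrite(f"pics/{n}0.png",im[:,:,::-1]);np.save(f"{n}0.npy",d)
    c=camera_params(n);print(n,c)
E
```

```text
pics
0.0187
{'time_s': 0.0, 'q': array([ 5.69922998e+01,  2.18411640e+01,  7.43854679e+01, -2.90466269e-04,
        8.38596690e+01, -1.23356895e+01]), 'qvel': array([ 0.02267441, -0.08150988, -0.00768118, -0.04242957,  0.01577298,
       -0.01104885]), 'joint_efforts': array([ 5.39725806e-04, -4.48442674e+01, -2.31285793e+01, -5.75484910e-05,
        4.57747039e-03, -2.56284108e-05]), 'position': array([0.19399269, 0.51432688, 0.23070596]), 'tool_rot': array([[-9.35616657e-01,  3.53016720e-01, -8.16296383e-04],
       [ 3.53017522e-01,  9.35615854e-01, -1.26586929e-03],
       [ 3.16866811e-04, -1.47253532e-03, -9.99998866e-01]]), 'ft_force': array([ 0.80746475, -0.26834992,  0.06209137]), 'wrist_torque': array([-0.02061326, -0.00291241,  0.0043539 ]), 'gripper_force': 0.0, 'grip_width': 0.08550556741832012}
scene {'K': array([[448.29755788,   0.        , 278.03589476],
       [  0.        , 448.29755788, 216.26322324],
       [  0.        ,   0.        ,   1.        ]]), 'R': array([[ 0.05948924,  0.99799796,  0.02147346],
       [ 0.56783264, -0.01613989, -0.82298578],
       [-0.82099155,  0.06115213, -0.56765596]]), 't': array([-0.02247786, -0.14442744,  1.69743032])}
top {'K': array([[457.48772644,   0.        , 281.7393829 ],
       [  0.        , 457.48772644, 202.59438068],
       [  0.        ,   0.        ,   1.        ]]), 'R': array([[ 0.00103847, -0.99997537,  0.00694182],
       [-0.98783001, -0.0021055 , -0.15552312],
       [ 0.15553391, -0.00669583, -0.98780786]]), 't': array([-0.02459628,  0.56190045,  1.4202822 ])}
```

View pics/scene0.png

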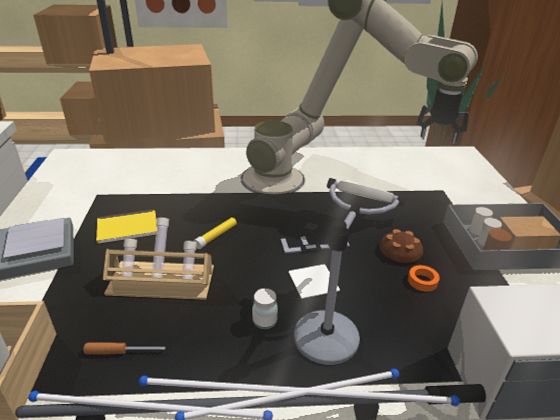

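View pics/top0.png

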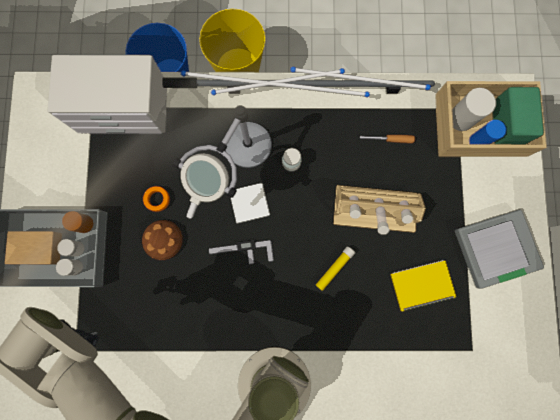

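The scene view shows the magnifier (post 330,280, lens 363,195), the rack (160,270) with its tallest tube in the middle (162,240), and the tile (313,281). In the top view the lens is at (205,177), the grip at (193,208), the tile at (250,203), and the rack at (380,208).

Possible long tubes in the top view are rack-left (355,212), rack-middle (381,217), rack-right (404,218) and the yellow one on the bench (336,268). I choose the middle one as the tallest and clear, and check it in a crop.

Run:
```python
import cv2,numpy as np
t=cv2.imread("pics/top0.png");s=cv2.imread("pics/scene0.png")
def c(im,x,y,w=100,h=75):return cv2.resize(im[y:y+h,x:x+w],(400,300),interpolation=cv2.INTER_CUBIC)
cv2.imwrite("pics/comb.png",np.vstack([np.hstack([c(t,170,95,110,130)if 0 else c(t,165,145),c(t,330,170)]),np.hstack([c(s,310,165),c(s,100,225)])]))
```

```text
(no output)
```

View pics/comb.png

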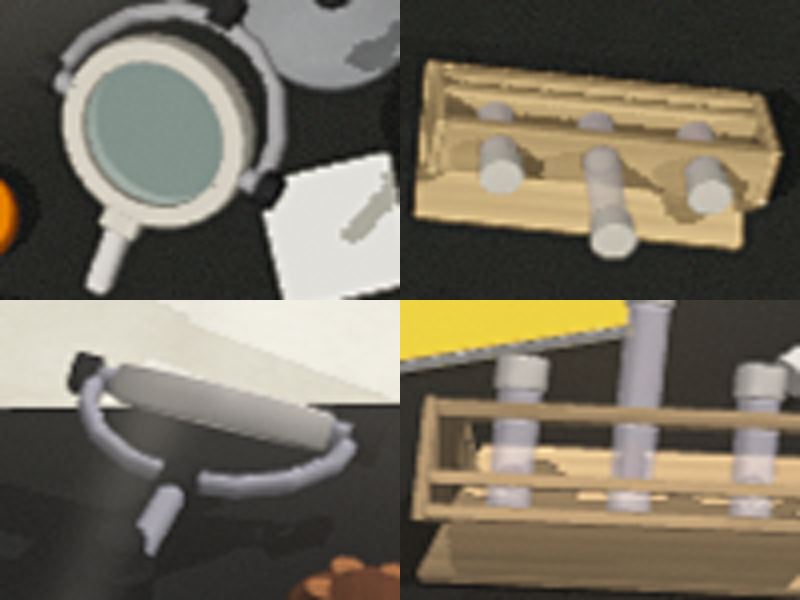

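The crop confirms it: the middle tube (top about 381,220) is the long clear one with the white cap. The lens head is tilted, with its grip at (190,216). Next I measure from depth in both views.

```bash
cat > h.py <<'E'
import numpy as np,cv2
from rig import *
def cloud(n,d):
    c=camera_params(n);K,R,t=c["K"],c["R"],c["t"]
    v,u=np.indices(d.shape);p=np.stack([(u-K[0,2])/K[0,0]*d,(v-K[1,2])/K[1,1]*d,d],-1)
    return (p-t)@R
def tri(a,b):  # scene px a, top px b -> point, gap
    o=[];D=[]
    for n,p in(("scene",a),("top",b)):
        c=camera_params(n);o.append(-c["R"].T@c["t"]);w=c["R"].T@np.linalg.inv(c["K"])@[*p,1.];D.append(w/np.linalg.norm(w))
    s=np.linalg.lstsq(np.stack([D[0],-D[1]],1),o[1]-o[0],rcond=None)[0]
    x,y=o[0]+s[0]*D[0],o[1]+s[1]*D[1];return (x+y)/2,np.linalg.norm(x-y)
def proj(n,X):
    c=camera_params(n);p=c["K"]@(c["R"]@np.asarray(X)+c["t"]);return p[:2]/p[2]
def ray(n,p,z):
    c=camera_params(n);o=-c["R"].T@c["t"];w=c["R"].T@np.linalg.inv(c["K"])@[*p,1.];return o+w*(z-o[2])/w[2]
E
python3 - <<'E'
from h import *
np.set_printoptions(precision=4,suppress=True)
T=cv2.imread("pics/top0.png").astype(int);P=cloud("top",np.load("top0.npy"));S=cloud("scene",np.load("scene0.npy"));SI=cv2.imread("pics/scene0.png").astype(int)
# tile
m=np.zeros(T.shape[:2],bool);m[175:230,225:275]=1
m&=(T.min(-1)>120)&(abs(P[...,2]-.006)<.012)
x=P[m];r=cv2.minAreaRect((x[:,:2]*1000).astype(np.float32));print("tile",r,np.median(x[:,2]),m.sum())
# scene tile
m=np.zeros(T.shape[:2],bool);m[262:300,285:342]=1;m&=(SI.min(-1)>120)&(abs(S[...,2]-.006)<.015)
print("tileS",cv2.minAreaRect((S[m][:,:2]*1000).astype(np.float32)))
# magnifier tall points
for n,C,I in(("top",P,T),("scene",S,SI)):
    m=(C[...,2]>.2)&(C[...,0]>.4)&(C[...,0]<.95)&(C[...,1]>-.1)&(C[...,1]<.4)
    if n=="scene": m[:, :300]=0
    q=C[m];w=I[m].min(-1);print(n,m.sum(),q.min(0),q.max(0))
    np.save(n+"mag.npy",np.c_[q,w])
for u,v in((203,178),(190,215),(193,208),(240,111),(249,143),(180,166),(232,192)):print((u,v),P[v,u],T[v,u])
# white ring plane
m=np.zeros(T.shape[:2],bool);m[148:206,176:235]=1;m&=(T.min(-1)>185)&(P[...,2]>.22);q=P[m];c=q.mean(0);print("ring",len(q),c,np.linalg.svd(q-c,full_matrices=0)[2])
# foot disc
m=(P[...,2]>.004)&(P[...,2]<.04)&(P[...,0]>.65)&(P[...,0]<.95)&(P[...,1]>-.03)&(P[...,1]<.2)&(abs(T[...,0]-T[...,2])<40)
m[:, 273:]=0;q=P[m];print("foot",len(q),cv2.minEnclosingCircle((q[:,:2]*1000).astype(np.float32)))
# rack
m=np.zeros(T.shape[:2],bool);m[180:238,330:430]=1
m1=m&(P[...,2]>.004)&(P[...,2]<.125);print("rack",cv2.minAreaRect((P[m1][:,:2]*1000).astype(np.float32)),P[m1].min(0),P[m1].max(0))
for nm,(u,v) in dict(a=(355,213),l=(383,229),b=(407,219)).items():print(nm,P[v,u],T[v,u])
print("TRI capl",tri((163,222),(383,229)))
for z in(.09,):pass
E
```

```text
tile ((568.9430541992188, 83.97602081298828), (111.69510650634766, 112.0464096069336), 13.787288665771484) 0.00476637998025111 1088
tileS ((568.0458374023438, 85.9205093383789), (120.4170150756836, 113.22765350341797), 14.44505500793457)
top 3066 [0.4907 0.072  0.2   ] [0.95   0.3999 0.3473]
scene 2406 [0.5451 0.0729 0.2   ] [0.9495 0.3999 0.3438]
(203, 178) [0.5882 0.1878 0.2954] [137 145 130]
(190, 215) [0.4958 0.2297 0.2417] [200 206 210]
(193, 208) [0.5135 0.2198 0.2534] [195 200 205]
(240, 111) [0.7592 0.0883 0.3385] [66 73 76]
(249, 143) [0.7576 0.0832 0.0481] [74 74 76]
(180, 166) [0.6185 0.248  0.3054] [169 168 171]
(232, 192) [0.5469 0.1079 0.3152] [39 41 40]
ring 536 [0.5798 0.188  0.3075] [[ 0.0872 -0.3824  0.9199]
 [ 0.8932  0.4389  0.0978]
 [-0.4412  0.8131  0.3798]]
foot 1582 ((804.6173706054688, 90.64391326904297), 165.58206176757812)
rack ((550.0184326171875, -344.25018310546875), (189.58724975585938, 326.7593994140625), 0.08256722241640091) [ 0.455  -0.5076  0.004 ] [ 0.6449 -0.181   0.1247]
a [ 0.5201 -0.2468  0.1087] [182 195 200]
l [ 0.4676 -0.3221  0.1459] [180 193 199]
b [ 0.5025 -0.4062  0.1042] [180 193 198]
TRI capl (array([ 0.4685, -0.3228,  0.1354]), np.float64(0.003437195313582499))
```

```bash
cat >> h.py <<'E'
from scipy.spatial.transform import Rotation as Ro
np.set_printoptions(precision=4,suppress=True)
def unit(v):return np.asarray(v,float)/np.linalg.norm(v)
def frame(z,y):
    z=unit(z);y=np.asarray(y,float);y=unit(y-z*(y@z));return np.stack([np.cross(y,z),y,z],1)
def go(wps,grasp=True):
    """print handwheel row numbers for a list of (grasp-point pos, R)"""
    s=observe();p0,R0=s["position"],s["tool_rot"]
    for p,R in wps:
        t=np.asarray(p)+(R[:,2]*grasp_offset if grasp else 0)
        d=R0.T@(t-p0);w=Ro.from_matrix(R0.T@R).as_rotvec()
        print([[float(round(x,4)) for x in d/.5],[float(round(x,4)) for x in w/np.pi]],"mm",round(np.linalg.norm(d)*1000),"deg",round(np.degrees(np.linalg.norm(w)),1))
E
python3 - <<'E'
from h import *
P=cloud("top",np.load("top0.npy"));S=cloud("scene",np.load("scene0.npy"));T=cv2.imread("pics/top0.png").astype(int)
for n,C in(("top",P),("scene",S)):
    m=(C[...,2]>.305)&(C[...,0]>.70)&(C[...,0]<.80)&(C[...,1]>.05)&(C[...,1]<.14);q=C[m];print(n,"knob",len(q),q.min(0),q.max(0),np.median(q,0))
    m=(C[...,2]>.1)&(C[...,2]<.28)&(C[...,0]>.70)&(C[...,0]<.80)&(C[...,1]>.05)&(C[...,1]<.14);q=C[m];print("post",len(q),q.min(0),q.max(0),np.median(q,0))
for v in range(202,219):
    r=[u for u in range(180,206) if P[v,u,2]>.2 and T[v,u].min()>100]
    if r: print(v,r[0],r[-1],P[v,int(round(np.mean(r)))])
E
```

```text
top knob 220 [0.7005 0.072  0.3052] [0.7817 0.1301 0.3392] [0.7552 0.0941 0.3187]
post 108 [0.7548 0.081  0.1031] [0.7676 0.1004 0.2535] [0.7575 0.0887 0.1823]
scene knob 374 [0.7005 0.073  0.305 ] [0.7894 0.1343 0.3373] [0.7771 0.0918 0.3193]
post 563 [0.7662 0.0818 0.1001] [0.7813 0.102  0.2735] [0.7766 0.0899 0.1934]
202 191 199 [0.5283 0.2128 0.265 ]
203 191 198 [0.5264 0.2164 0.2594]
204 191 197 [0.5236 0.2163 0.2596]
205 190 196 [0.5212 0.2194 0.2572]
206 190 196 [0.5187 0.2196 0.2556]
207 189 195 [0.5159 0.2221 0.2562]
208 189 195 [0.5131 0.2221 0.256 ]
209 189 194 [0.5114 0.2233 0.249 ]
210 188 194 [0.5083 0.2255 0.2512]
211 188 194 [0.5061 0.2262 0.2472]
212 188 193 [0.5036 0.2293 0.2453]
213 187 193 [0.5018 0.2306 0.2379]
214 187 192 [0.4984 0.2295 0.2431]
215 187 192 [0.4958 0.2297 0.2417]
216 187 192 [0.4933 0.2301 0.2391]
217 188 191 [0.491  0.2307 0.2357]
```

```bash
cat >> h.py <<'E'
AX=np.array([.767,.0905])
def han(phi,th,r=.105):
    d=np.array([np.cos(np.radians(phi)),np.sin(np.radians(phi))])
    p=np.r_[AX+(.2+r*np.cos(th))*d,.3-r*np.sin(th)]
    R=frame(np.r_[-np.sin(th)*d,-np.cos(th)],[d[1],-d[0],0]);return p,R
E
python3 - <<'E'
from h import *
p,R=han(152.6,.557);print(p,R)
go([(p-.1*R[:,2],R),(p,R)])
E
```

```text
[0.5103 0.2236 0.2445] [[-0.7536  0.4602  0.4693]
 [ 0.3906  0.8878 -0.2433]
 [-0.5286  0.     -0.8488]]
[[-0.7118, -0.311, -0.1653], [0.01, -0.1772, 0.0365]] mm 397 deg 32.6
[[-0.8168, -0.3232, 0.0045], [0.01, -0.1772, 0.0365]] mm 439 deg 32.6
```

```bash
python3 -m handwheel '[[[-0.09,-0.04,-0.03],[0,-0.03,0.005]],[[-0.18,-0.08,-0.06],[0.002,-0.06,0.01]],[[-0.27,-0.12,-0.09],[0.004,-0.09,0.016]],[[-0.36,-0.16,-0.12],[0.006,-0.12,0.022]],[[-0.45,-0.2,-0.14],[0.008,-0.15,0.03]],[[-0.54,-0.235,-0.155],[0.01,-0.177,0.0365]],[[-0.63,-0.275,-0.165],[0.01,-0.177,0.0365]],[[-0.7118,-0.311,-0.1653],[0.01,-0.1772,0.0365]],[[-0.7118,-0.311,-0.1653],[0.01,-0.1772,0.0365]],[[-0.7118,-0.311,-0.1653],[0.01,-0.1772,0.0365]]]' 0.6 40
python3 - <<'E'
from h import *
p,R=han(152.6,.557)
s=observe();print(s["q"],s["grip_width"],s["ft_force"])
go([(p,R)])
im,d=get_image("top");im2,_=get_image("scene")
a=cv2.resize(im[130:240,150:260],(400,400));b=cv2.resize(im2[140:250,300:410],(400,400));cv2.imwrite("pics/pre.png",np.hstack([a,b])[:,:,::-1])
E
```

```text
time_s: 1.1
position: [0.4725, 0.2426, 0.3135]
tool_rot: [[-0.753, 0.462, 0.469], [0.393, 0.887, -0.244], [-0.528, 0.001, -0.849]]
ft_force: [-0.2, 0.5, 0.1]
grip_width: 0.0517
gripper_force: 0.0
[ 26.3386  11.4787  82.0297 -27.2238  68.6991 -30.0843] 0.05167584550232783 [-0.2147  0.5143  0.051 ]
[[0.001, 0.0012, 0.1994], [-0.0002, -0.0002, -0.0008]] mm 100 deg 0.1
```

View pics/pre.png

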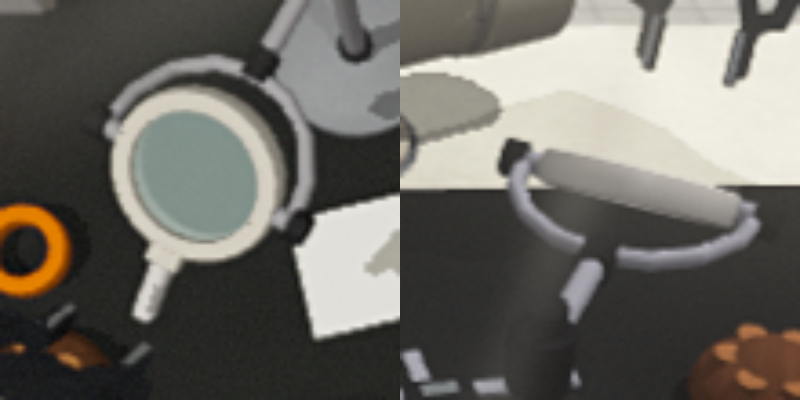

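The left crop shows the fingers (60,320 and 135,355) straddling the approach line short of the bar end (143,310), as planned. I move in and grip.

```bash
python3 -m handwheel '[[[0,0,0.05],[0,0,0]],[[0,0,0.1],[0,0,0]],[[0,0,0.15],[0,0,0]],[[0.001,0.001,0.2],[0,0,0]],[[0.001,0.001,0.2],[0,0,0]]]'; python3 -m handwheel '[[[0,0,0],[0,0,0]],[[0,0,0],[0,0,0]],[[0,0,0],[0,0,0]],[[0,0,0],[0,0,0]],[[0,0,0],[0,0,0]],[[0,0,0],[0,0,0]]]' 0 50
python3 - <<'E'
from h import *
go([han(152.6+f*29,.557*(1-f)) for f in np.linspace(.1,1,10)])
E
```

```text
time_s: 1.7
position: [0.5181, 0.2203, 0.226]
tool_rot: [[-0.756, 0.459, 0.466], [0.389, 0.888, -0.243], [-0.526, -0.003, -0.851]]
ft_force: [-0.8, -0.2, 0.0]
grip_width: 0.0511
gripper_force: 0.0
time_s: 2.3
position: [0.5191, 0.2202, 0.2295]
tool_rot: [[-0.753, 0.46, 0.471], [0.391, 0.888, -0.242], [-0.53, 0.002, -0.848]]
ft_force: [-2.7, 4.1, 3.7]
grip_width: 0.0149
gripper_force: 52.6
[[0.0011, -0.0308, -0.0095], [-0.0074, 0.0181, -0.0141]] mm 16 deg 4.3
[[0.0003, -0.0601, -0.0202], [-0.0147, 0.0358, -0.0284]] mm 32 deg 8.6
[[-0.0025, -0.0898, -0.0302], [-0.0213, 0.0535, -0.0432]] mm 47 deg 13.0
[[-0.0072, -0.1199, -0.0393], [-0.0271, 0.0711, -0.0584]] mm 63 deg 17.3
[[-0.0139, -0.1502, -0.0476], [-0.0321, 0.0886, -0.0739]] mm 79 deg 21.6
[[-0.0227, -0.1804, -0.0549], [-0.0362, 0.106, -0.0899]] mm 95 deg 25.9
[[-0.0334, -0.2105, -0.0614], [-0.0395, 0.1233, -0.1062]] mm 111 deg 30.1
[[-0.0461, -0.2401, -0.0669], [-0.0419, 0.1404, -0.1228]] mm 127 deg 34.4
[[-0.0607, -0.2693, -0.0714], [-0.0435, 0.1573, -0.1397]] mm 143 deg 38.7
[[-0.0772, -0.2977, -0.0749], [-0.0442, 0.174, -0.1569]] mm 158 deg 42.9
```

Gripped at 15 mm. I swing along the arc slowly in two calls.

```bash
python3 -m handwheel '[[[0.0005,-0.015,-0.0048],[-0.0037,0.009,-0.007]],[[0.0011,-0.0308,-0.0095],[-0.0074,0.0181,-0.0141]],[[0.0007,-0.045,-0.015],[-0.011,0.027,-0.021]],[[0.0003,-0.0601,-0.0202],[-0.0147,0.0358,-0.0284]],[[-0.001,-0.075,-0.025],[-0.018,0.0446,-0.0358]],[[-0.0025,-0.0898,-0.0302],[-0.0213,0.0535,-0.0432]],[[-0.0048,-0.105,-0.035],[-0.0242,0.0623,-0.0508]],[[-0.0072,-0.1199,-0.0393],[-0.0271,0.0711,-0.0584]],[[-0.0105,-0.135,-0.0435],[-0.0296,0.08,-0.066]],[[-0.0139,-0.1502,-0.0476],[-0.0321,0.0886,-0.0739]]]'
python3 - <<'E'
from h import *
go([han(152.6+f*29,.557*(1-f)) for f in np.linspace(.55,1,10)])
E
```

```text
time_s: 3.3
position: [0.4786, 0.156, 0.253]
tool_rot: [[-0.938, 0.223, 0.267], [0.214, 0.975, -0.061], [-0.274, -0.0, -0.962]]
ft_force: [-0.3, 2.1, 2.1]
grip_width: 0.0147
gripper_force: 52.3
[[0.0009, -0.0139, -0.0061], [-0.0021, 0.0084, -0.0076]] mm 8 deg 2.1
[[0.0011, -0.029, -0.0118], [-0.004, 0.0173, -0.0154]] mm 16 deg 4.2
[[0.0009, -0.0443, -0.0175], [-0.0056, 0.0262, -0.0233]] mm 24 deg 6.4
[[0.0, -0.0596, -0.023], [-0.0071, 0.035, -0.0313]] mm 32 deg 8.5
[[-0.0013, -0.0749, -0.0285], [-0.0083, 0.0438, -0.0393]] mm 40 deg 10.7
[[-0.0032, -0.0903, -0.0338], [-0.0093, 0.0527, -0.0473]] mm 48 deg 12.9
[[-0.0057, -0.1057, -0.0391], [-0.0101, 0.0615, -0.0554]] mm 56 deg 15.0
[[-0.0086, -0.121, -0.0442], [-0.0107, 0.0703, -0.0635]] mm 65 deg 17.2
[[-0.0122, -0.1364, -0.0493], [-0.0111, 0.079, -0.0717]] mm 73 deg 19.3
[[-0.0162, -0.1516, -0.0542], [-0.0112, 0.0878, -0.0799]] mm 81 deg 21.5
```

```bash
python3 -m handwheel '[[[0.0009,-0.0139,-0.0061],[-0.0021,0.0084,-0.0076]],[[0.0011,-0.029,-0.0118],[-0.004,0.0173,-0.0154]],[[0.0009,-0.0443,-0.0175],[-0.0056,0.0262,-0.0233]],[[0,-0.0596,-0.023],[-0.0071,0.035,-0.0313]],[[-0.0013,-0.0749,-0.0285],[-0.0083,0.0438,-0.0393]],[[-0.0032,-0.0903,-0.0338],[-0.0093,0.0527,-0.0473]],[[-0.0057,-0.1057,-0.0391],[-0.0101,0.0615,-0.0554]],[[-0.0086,-0.121,-0.0442],[-0.0107,0.0703,-0.0635]],[[-0.0122,-0.1364,-0.0493],[-0.0111,0.079,-0.0717]],[[-0.0162,-0.1516,-0.0542],[-0.0112,0.0878,-0.0799]]]'; python3 -m handwheel '[[[0,0,0],[0,0,0]],[[0,0,0],[0,0,0]],[[0,0,0],[0,0,0]]]'
python3 - <<'E'
from h import *
s=observe();R=s["tool_rot"];g=s["position"]-R[:,2]*grasp_offset;print("grasp",g,R[:,2]);print("lens est",g+[.105*np.cos(np.radians(1.6)),.105*np.sin(np.radians(1.6)),0])
im,d=get_image("top");np.save("top1.npy",d);im2,d2=get_image("scene");np.save("scene1.npy",d2)
a=cv2.resize(im[120:240,180:300],(400,400),interpolation=2);b=cv2.resize(im2[150:310,250:410],(400,400),interpolation=2);cv2.imwrite("pics/lev.png",np.hstack([a,b])[:,:,::-1])
E
```

```text
time_s: 4.3
position: [0.4622, 0.0819, 0.2813]
tool_rot: [[-1.0, -0.028, -0.0], [-0.028, 1.0, -0.0], [0.0, -0.0, -1.0]]
ft_force: [0.5, 1.8, 1.5]
grip_width: 0.0147
gripper_force: 52.2
time_s: 4.6
position: [0.4622, 0.0823, 0.2812]
tool_rot: [[-1.0, -0.026, 0.002], [-0.026, 1.0, -0.001], [-0.002, -0.001, -1.0]]
ft_force: [-0.9, -1.9, 4.1]
grip_width: 0.015
gripper_force: 52.6
grasp [0.4622 0.0823 0.2999] [ 0.002 -0.001 -1.   ]
lens est [0.5671 0.0852 0.2999]
```

View pics/lev.png

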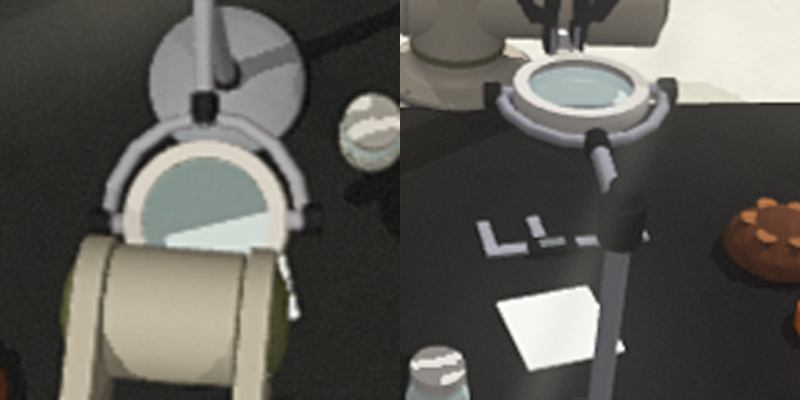

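The lens now sits over the tile: in the left crop the pin knobs are at (100,221) and (318,216), and the head looks level. I release, back off upwards, then verify the level and centre.

```bash
python3 -m handwheel '[[[0,0,0],[0,0,0]],[[0,0,0],[0,0,0]],[[0,0,0],[0,0,0]],[[0,0,0],[0,0,0]],[[0,0,-0.04],[0,0,0]],[[0,0,-0.1],[0,0,0]],[[0,0.0,-0.18],[0,0,0]],[[0,0.0,-0.26],[0,0,0]]]' 0.6; python3 -m handwheel '[[[0,-0.09,0],[0,0,0]],[[0,-0.18,0],[0,0,0]],[[0,-0.27,0],[0,0,0]],[[0,-0.36,0],[0,0,0]],[[0,-0.45,0],[0,0,0]],[[0,-0.54,0],[0,0,0]],[[0,-0.54,0],[0,0,0]]]'
python3 - <<'E'
from h import *
print(observe()["q"])
print("pinmid",(ray("top",(210,186.3),.3)+ray("top",(275.4,184.8),.3))/2)
im,d=get_image("top");cv2.imwrite("pics/t2.png",im[:,:,::-1]);P=cloud("top",d);I=im.astype(int)
m=(P[...,2]>.28)&(P[...,2]<.33)&(abs(P[...,0]-.568)<.075)&(abs(P[...,1]-.085)<.07)&(I.min(-1)>170)
q=P[m];c=q.mean(0);print(len(q),c,np.linalg.svd(q-c,full_matrices=0)[2][2],cv2.minEnclosingCircle((q[:,:2]*1000).astype(np.float32)))
for nm,b in dict(a=(355,213),l=(383,229),b=(407,219)).items():print(nm,P[b[1],b[0]])
# rack-top tube and approach
yr=unit([.0176,.1594,0]);xr=np.array([yr[1],-yr[0],0]);O=np.array([.5567,-.3315,0])
ax=-.7071*xr+np.array([0,0,.7071]);end=O+.025*xr+[0,0,.036];cap=end+.16*ax;print("end",end,"cap",cap,"ax",ax)
print("proj cap",proj("top",cap),proj("scene",cap),"capbase",proj("top",end+.138*ax),proj("scene",end+.138*ax))
R=frame(-ax,yr);R2=frame(-ax,-yr)
g=end+.148*ax
for r in(R,R2): go([(g+.12*ax,r),(g,r)])
E
```

```text
time_s: 5.5
position: [0.4616, 0.0824, 0.4122]
tool_rot: [[-1.0, -0.027, -0.001], [-0.027, 1.0, -0.0], [0.001, -0.0, -1.0]]
ft_force: [1.2, -0.2, -0.7]
grip_width: 0.0512
gripper_force: 0.0
time_s: 6.2
position: [0.469, -0.192, 0.4094]
tool_rot: [[-1.0, -0.021, -0.003], [-0.021, 1.0, 0.0], [0.003, 0.0, -1.0]]
ft_force: [-0.3, 0.5, -0.5]
grip_width: 0.0514
gripper_force: 0.0
[ -35.637    13.8303   57.4102   -0.0696  108.893  -126.879 ]
pinmid [0.5671 0.0814 0.3   ]
1095 [0.5526 0.0806 0.3056] [-0.0788 -0.0199  0.9967] ((562.7435302734375, 76.81387329101562), 71.91554260253906)
a [ 0.4449 -0.1525  0.6679]
l [ 0.4147 -0.1999  0.6793]
b [ 0.4285 -0.2337  0.7139]
end [ 0.5815 -0.3342  0.036 ] cap [ 0.4691 -0.3218  0.1491] ax [-0.7028  0.0776  0.7071]
proj cap [383.1224 228.3847] [162.0424 217.8955] capbase [382.3435 223.7446] [161.2438 225.9472]
[[0.1306, -0.2477, 0.3955], [0.0168, -0.2502, 0.0401]] mm 242 deg 45.7
[[-0.0379, -0.2704, 0.5649], [0.0168, -0.2502, 0.0401]] mm 314 deg 45.7
[[0.1306, -0.2477, 0.3955], [0.3684, 0.0248, -0.8872]] mm 242 deg 173.0
[[-0.0379, -0.2704, 0.5649], [0.3684, 0.0248, -0.8872]] mm 314 deg 173.0
```

```bash
python3 -m handwheel '[[[0,0,0],[0,0,0.04]],[[0,0,0],[0,0,0.08]],[[0,0,0],[0,0,0.12]],[[0,0,0],[0,0,0.16]],[[0,0,0],[0,0,0.2]],[[0,0,0],[0,0,0.24]],[[0,0,0],[0,0,0.28]],[[0,0,0],[0,0,0.32]],[[0,0,0],[0,0,0.36]],[[0,0,0],[0,0,0.4]]]' 0.7;  python3 - <<'E'
from h import *
print(observe()["q"])
im,d=get_image("top");P=cloud("top",d);I=im.astype(int)
for cx,cy in((.567,.083),(.567,.08),(.563,.08)):
  r=np.hypot(P[...,0]-cx,P[...,1]-cy);m=(P[...,2]>.285)&(P[...,2]<.33)&(r>.053)&(r<.064)&(I.min(-1)>150)
  q=P[m];A=np.c_[q[:,:2]-[cx,cy],np.ones(len(q))];k=np.linalg.lstsq(A,q[:,2],rcond=None)[0];res=q[:,2]-A@k;o=abs(res)<.006;k=np.linalg.lstsq(A[o],q[o,2],rcond=None)[0];print(len(q),o.sum(),k)
im2,_=get_image("scene")
a=cv2.resize(im[120:240,180:300],(400,400),interpolation=2);b=cv2.resize(im2[150:250,310:410],(400,400),interpolation=2);cv2.imwrite("pics/lev2.png",np.hstack([a,b])[:,:,::-1])
E
```

```text
time_s: 7.25
position: [0.4692, -0.1862, 0.4113]
tool_rot: [[-0.331, 0.944, 0.0], [0.944, 0.331, -0.0], [-0.001, 0.0, -1.0]]
ft_force: [0.3, 0.3, -0.1]
grip_width: 0.0599
gripper_force: 0.0
[-35.1013  13.5249  57.5202  -0.0092 108.9238 -54.4297]
529 517 [0.0379 0.0031 0.3097]
467 445 [0.04   0.0051 0.3096]
459 440 [0.0432 0.0077 0.3094]
```

View pics/lev2.png

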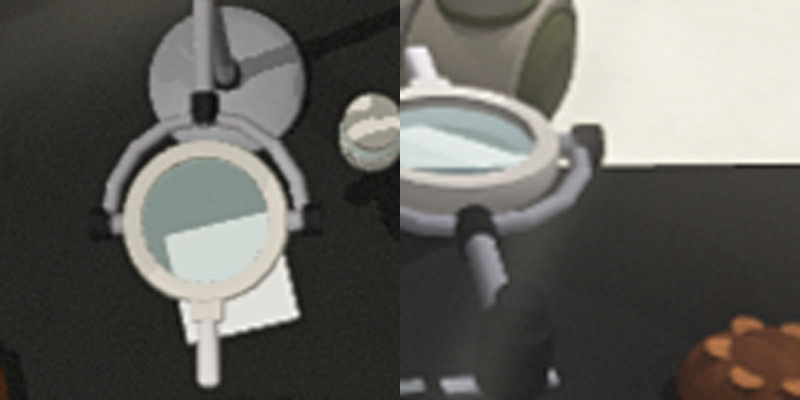

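The lens is level (residual tilt about 0.04 rad) and centred on the tile to a few millimetres. On to the tube.

```bash
cat >> h.py <<'E'
yr=unit([.0176,.1594,0]);xr=np.array([yr[1],-yr[0],0]);O=np.array([.5567,-.3315,0])
ax=-.7071*xr+np.array([0,0,.7071]);end=O+.025*xr+[0,0,.036]
RT=frame(-ax,-yr);G=end+.146*ax
E
python3 - <<'E'
from h import *
go([(G+.12*ax,RT),(G,RT)])
E
```

```text
[[-0.2011, -0.2021, 0.401], [-0.2505, 0.1571, 0.6052]] mm 246 deg 121.2
[[-0.275, -0.0495, 0.5708], [-0.2505, 0.1571, 0.6052]] mm 318 deg 121.2
```

```bash
python3 -m handwheel '[[[-0.02,-0.02,0.01],[-0.0175,0.011,0.0424]],[[-0.04,-0.04,0.03],[-0.035,0.022,0.0847]],[[-0.06,-0.06,0.06],[-0.0526,0.033,0.127]],[[-0.08,-0.08,0.1],[-0.07,0.044,0.1695]],[[-0.1,-0.1,0.14],[-0.0877,0.055,0.2118]],[[-0.12,-0.12,0.18],[-0.105,0.066,0.2542]],[[-0.14,-0.14,0.22],[-0.1228,0.077,0.2966]],[[-0.15,-0.15,0.26],[-0.14,0.088,0.339]],[[-0.16,-0.16,0.3],[-0.158,0.099,0.381]],[[-0.17,-0.17,0.33],[-0.175,0.11,0.4236]]]';  python3 - <<'E'
from h import *
print(observe()["q"]);go([(G+.12*ax,RT),(G,RT)])
E
```

```text
time_s: 8.35
position: [0.4173, -0.2957, 0.2452]
tool_rot: [[0.697, 0.455, 0.554], [0.474, -0.872, 0.119], [0.537, 0.179, -0.824]]
ft_force: [-0.5, -0.2, 0.3]
grip_width: 0.0599
gripper_force: 0.0
[-65.9035  11.1551  95.5771  36.2686  69.5501 -18.4576]
[[-0.0686, 0.0126, 0.0414], [-0.0749, 0.047, 0.1809]] mm 41 deg 36.2
[[-0.051, 0.0752, 0.2724], [-0.0749, 0.047, 0.1809]] mm 144 deg 36.2
```

```bash
python3 -m handwheel '[[[-0.014,0.0025,0.008],[-0.015,0.0094,0.036]],[[-0.027,0.005,0.016],[-0.03,0.019,0.072]],[[-0.041,0.0075,0.025],[-0.045,0.028,0.108]],[[-0.055,0.01,0.033],[-0.06,0.038,0.145]],[[-0.0686,0.0126,0.0414],[-0.0749,0.047,0.1809]],[[-0.0686,0.0126,0.0414],[-0.0749,0.047,0.1809]],[[-0.0686,0.0126,0.0414],[-0.0749,0.047,0.1809]]]';  python3 - <<'E'
from h import *
s=observe();print(s["q"],s["time_s"]);go([(G+.12*ax,RT),(G,RT)])
im,d=get_image("top");im2,_=get_image("scene")
a=cv2.resize(im[160:260,330:430],(400,400),interpolation=2);b=cv2.resize(im2[200:300,100:200],(400,400),interpolation=2);cv2.imwrite("pics/tp.png",np.hstack([a,b])[:,:,::-1])
p=s["position"];print(proj("top",p),proj("scene",p),proj("scene",end+.16*ax))
E
```

```text
time_s: 9.05
position: [0.4083, -0.3152, 0.2123]
tool_rot: [[0.705, -0.103, 0.702], [-0.07, -0.995, -0.075], [0.706, 0.004, -0.708]]
ft_force: [-1.0, -0.1, 0.1]
grip_width: 0.0596
gripper_force: 0.0
[-70.7826  10.7639 108.8891  53.8436  52.1919  -6.5411] 9.05
[[-0.0027, -0.0002, 0.0012], [-0.0007, 0.0006, 0.0024]] mm 2 deg 0.5
[[-0.0023, 0.0003, 0.2412], [-0.0007, 0.0006, 0.0024]] mm 121 deg 0.5
[386.5871 247.8562] [165.019  186.1131] [162.0424 217.8955]
```

View pics/tp.png

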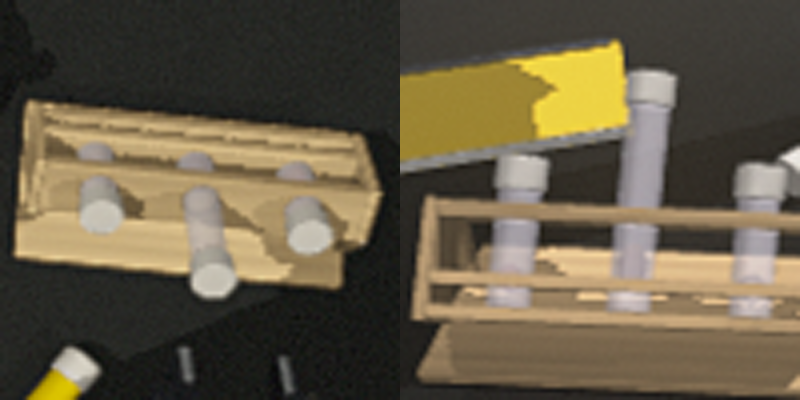

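The fingers (left crop 187,365 and 287,375) straddle the long tube's axis, and its cap at (212,279) matches the computed position within 1–2 mm. I advance along the axis and grip.

```bash
python3 -m handwheel '[[[-0.002,0,0.04],[0,0,0.001]],[[-0.002,0,0.08],[0,0,0.002]],[[-0.002,0,0.12],[0,0,0.002]],[[-0.002,0,0.16],[0,0,0.002]],[[-0.002,0,0.2],[0,0,0.002]],[[-0.002,0,0.225],[0,0,0.002]],[[-0.002,0,0.241],[0,0,0.002]],[[-0.002,0,0.241],[0,0,0.002]],[[-0.002,0,0.241],[0,0,0.002]]]'; python3 -m handwheel '[[[0,0,0],[0,0,0]],[[0,0,0],[0,0,0]],[[0,0,0],[0,0,0]],[[0,0,0],[0,0,0]],[[0,0,0],[0,0,0]],[[0,0,0],[0,0,0]]]' 0 70
python3 - <<'E'
from h import *
go([(G+.05*ax,RT),(G+.15*ax,RT)])
E
```

```text
time_s: 10.05
position: [0.4917, -0.3247, 0.1262]
tool_rot: [[0.703, -0.112, 0.702], [-0.081, -0.994, -0.077], [0.706, -0.003, -0.708]]
ft_force: [1.1, -0.3, -0.4]
grip_width: 0.0594
gripper_force: 0.0
time_s: 10.65
position: [0.4915, -0.3248, 0.1265]
tool_rot: [[0.703, -0.112, 0.702], [-0.081, -0.994, -0.077], [0.707, -0.003, -0.708]]
ft_force: [-5.4, 1.4, 5.3]
grip_width: 0.0313
gripper_force: 68.5
[[-0.0, -0.0011, -0.0987], [-0.0, 0.0003, -0.0012]] mm 49 deg 0.2
[[-0.0002, -0.0011, -0.2987], [-0.0, 0.0003, -0.0012]] mm 149 deg 0.2
```

```bash
python3 -m handwheel '[[[0,0,-0.02],[0,0,0]],[[0,0,-0.05],[0,0,0]],[[0,0,-0.09],[0,0,0]],[[0,0,-0.13],[0,0,0]],[[0,0,-0.17],[0,0,0]],[[0,0,-0.21],[0,0,0]],[[0,0,-0.25],[0,0,0]],[[0,0,-0.28],[0,0,0]],[[0,0,-0.28],[0,0,0]],[[0,0,-0.28],[0,0,0]]]'; python3 -m handwheel '[[[0,0,0],[0,0,0]],[[0,0,0],[0,0,0]]]'
python3 - <<'E'
from h import *
s=observe();print(s["q"],s["position"],s["gripper_force"],"closed end",s["position"]-s["tool_rot"][:,2]*grasp_offset+s["tool_rot"][:,2]*.146)
E
```

```text
time_s: 11.65
position: [0.3933, -0.3139, 0.2249]
tool_rot: [[0.704, -0.113, 0.702], [-0.082, -0.994, -0.077], [0.706, -0.003, -0.708]]
ft_force: [-0.6, -1.2, -1.6]
grip_width: 0.0311
gripper_force: 69.3
time_s: 11.85
position: [0.3938, -0.3137, 0.2243]
tool_rot: [[0.704, -0.111, 0.702], [-0.082, -0.994, -0.075], [0.706, -0.005, -0.709]]
ft_force: [-0.3, -0.2, -1.0]
grip_width: 0.0311
gripper_force: 69.3
[-72.9555   8.6823 109.0146  52.47    54.8854  -5.3102] [ 0.3938 -0.3137  0.2243] 69.34328556060791 closed end [ 0.4831 -0.3233  0.1341]
```

```bash
cat >> h.py <<'E'
zf=np.array([.5,.866,0]);gf=np.array([.567,.083,.18])-.116*zf
E
python3 - <<'E'
from h import *
R0=observe()["tool_rot"]
z0=R0[:,2];c=np.cross(z0,zf);a=np.arccos(z0@zf);RF=Ro.from_rotvec(unit(c)*a).as_matrix()@R0;np.save("RF.npy",RF)
go([((R0[:,2]*0+observe()["position"]-R0[:,2]*grasp_offset)+[0,0,.06],R0),(gf-.25*zf+[0,0,.09],RF),(gf-.25*zf,RF),(gf,RF)]);print(RF)
E
```

```text
[[0.0847, -0.0006, -0.085], [0.0, 0.0, 0.0]] mm 60 deg 0.0
[[0.0481, -0.191, -0.0798], [0.3899, 0.1194, -0.0]] mm 106 deg 73.4
[[-0.079, -0.1901, 0.0478], [0.3899, 0.1194, -0.0]] mm 106 deg 73.4
[[0.0614, -0.6483, 0.1906], [0.3899, 0.1194, -0.0]] mm 339 deg 73.4
[[ 0.4414  0.7451  0.5   ]
 [-0.2549 -0.4302  0.866 ]
 [ 0.8603 -0.5097  0.    ]]
```

Raise first, then turn in the air.

```bash
python3 -m handwheel '[[[0.04,0,-0.04],[0,0,0]],[[0.0847,0,-0.085],[0,0,0]],[[0.081,-0.024,-0.084],[0.045,0.0138,0]],[[0.077,-0.048,-0.084],[0.09,0.0276,0]],[[0.073,-0.072,-0.083],[0.135,0.0413,0]],[[0.068,-0.096,-0.082],[0.18,0.055,0]],[[0.063,-0.12,-0.082],[0.225,0.069,0]],[[0.058,-0.144,-0.081],[0.27,0.083,0]],[[0.053,-0.168,-0.08],[0.315,0.0965,0]],[[0.0481,-0.191,-0.0798],[0.36,0.11,0]]]'
python3 - <<'E'
from h import *
RF=np.load("RF.npy");s=observe();print(s["q"]);go([(gf-.25*zf+[0,0,.09],RF),(gf-.25*zf,RF),(gf,RF)])
E
```

```text
time_s: 12.85
position: [0.3932, -0.2181, 0.2699]
tool_rot: [[0.456, 0.698, 0.553], [-0.232, -0.507, 0.831], [0.859, -0.507, -0.069]]
ft_force: [0.0, -0.5, -1.1]
grip_width: 0.0308
gripper_force: 69.6
[-73.4536  31.2581  97.9204  59.1774 116.8318 -17.6261]
[[0.0, -0.0003, 0.0007], [0.0286, 0.0087, 0.0]] mm 0 deg 5.4
[[-0.1547, 0.0909, 0.0132], [0.0286, 0.0087, 0.0]] mm 90 deg 5.4
[[-0.141, 0.046, 0.511], [0.0286, 0.0087, 0.0]] mm 266 deg 5.4
```

```bash
python3 -m handwheel '[[[0,0,0],[0.0143,0.004,0]],[[0,0,0],[0.0286,0.0087,0]],[[-0.04,0.023,0.003],[0.0286,0.0087,0]],[[-0.08,0.046,0.006],[0.0286,0.0087,0]],[[-0.12,0.07,0.01],[0.0286,0.0087,0]],[[-0.1547,0.0909,0.0132],[0.0286,0.0087,0]],[[-0.1547,0.0909,0.0132],[0.0286,0.0087,0]]]'
python3 - <<'E'
from h import *
RF=np.load("RF.npy");s=observe();print(s["q"]);go([(gf,RF)])
g=s["position"]-s["tool_rot"][:,2]*grasp_offset
for k in(.116,.146):
  X=g+k*s["tool_rot"][:,2];print(k,X,proj("top",X),proj("scene",X))
im,d=get_image("top");im2,_=get_image("scene")
a=cv2.resize(im[140:260,270:390],(400,400),interpolation=2);b=cv2.resize(im2[150:270,140:260],(400,400),interpolation=2);cv2.imwrite("pics/hold.png",np.hstack([a,b])[:,:,::-1])
E
```

```text
time_s: 13.55
position: [0.3933, -0.2178, 0.1788]
tool_rot: [[0.444, 0.742, 0.503], [-0.256, -0.433, 0.865], [0.859, -0.512, -0.003]]
ft_force: [0.9, 0.8, -0.0]
grip_width: 0.0314
gripper_force: 69.6
[-72.3011  43.3467  99.2653  54.2151 113.9099 -29.6701]
[[0.0025, -0.0032, 0.5002], [0.0012, 0.0002, -0.001]] mm 250 deg 0.3
0.116 [ 0.4422 -0.1337  0.1785] [320.3346 236.5838] [231.9962 202.3258]
0.146 [ 0.4573 -0.1078  0.1784] [311.2569 231.333 ] [241.4766 205.2323]
```

View pics/hold.png

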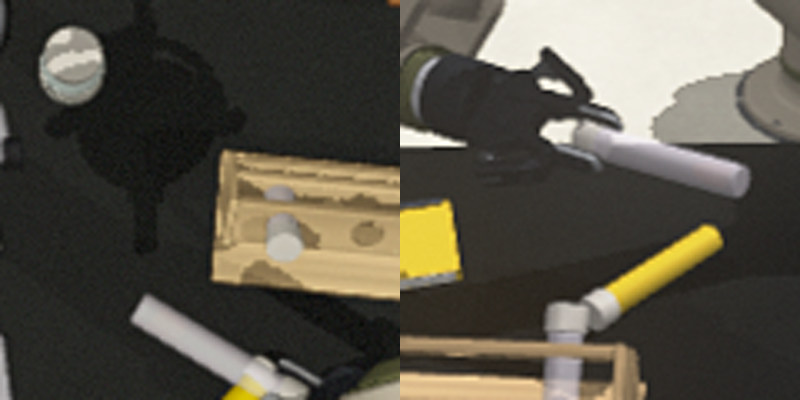

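The tube is held straight. Its closed end is at (141,310) in the top crop and (738,180) in the scene crop, within 2 px of prediction. I slide it in axially under the lens.

```bash
python3 -m handwheel '[[[0,0,0.04],[0,0,0]],[[0,0,0.1],[0,0,0]],[[0.001,-0.001,0.16],[0,0,0]],[[0.001,-0.001,0.22],[0,0,0]],[[0.001,-0.001,0.28],[0,0,0]],[[0.002,-0.002,0.34],[0,0,0]],[[0.002,-0.002,0.4],[0,0,0]],[[0.0025,-0.003,0.45],[0,0,0]],[[0.0025,-0.003,0.48],[0,0,0]],[[0.0025,-0.003,0.5],[0,0,0]]]'; python3 -m handwheel '[[[0,0,0],[0,0,0]],[[0,0,0],[0,0,0]],[[0,0,0],[0,0,0]],[[0,0,0],[0,0,0]],[[0,0,0],[0,0,0]]]'
python3 - <<'E'
from h import *
s=observe();print(s["q"]);z=s["tool_rot"][:,2];print("spec",s["position"]+z*(.116-grasp_offset),z)
im,d=get_image("top");P=cloud("top",d);I=im.astype(int)
r=np.hypot(P[...,0]-.567,P[...,1]-.083);m=(P[...,2]>.285)&(P[...,2]<.33)&(r>.053)&(r<.064)&(I.min(-1)>150)
q=P[m];A=np.c_[q[:,:2]-[.567,.083],np.ones(len(q))];print(len(q),np.linalg.lstsq(A,q[:,2],rcond=None)[0])
im2,_=get_image("scene")
a=cv2.resize(im[130:250,190:310],(400,400),interpolation=2);b=cv2.resize(im2[160:300,250:390],(400,400),interpolation=2);cv2.imwrite("pics/fin.png",np.hstack([a,b])[:,:,::-1])
E
```

```text
time_s: 14.65
position: [0.5185, -0.0004, 0.1822]
tool_rot: [[0.441, 0.744, 0.502], [-0.251, -0.434, 0.865], [0.862, -0.508, -0.005]]
ft_force: [0.1, -0.4, -1.0]
grip_width: 0.0313
gripper_force: 69.7
time_s: 15.15
position: [0.5182, -0.0021, 0.1812]
tool_rot: [[0.442, 0.742, 0.504], [-0.253, -0.435, 0.864], [0.861, -0.509, -0.005]]
ft_force: [-0.1, -0.6, -1.3]
grip_width: 0.0312
gripper_force: 69.7
[-45.2029  40.551  109.8149  76.7861  97.1024 -30.6022]
spec [0.5672 0.082  0.1807] [ 0.5035  0.864  -0.0047]
507 [ 0.044  -0.0005  0.31  ]
```

View pics/fin.png

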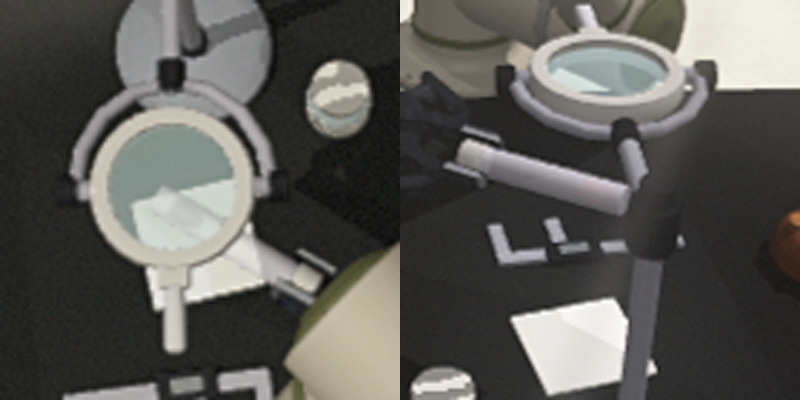

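The tube lies level under the lens centre (172,190 in the top crop), clear of everything, and the lens has not moved. I hand it in.

```bash
python3 -c "
from rig import *
print(close_job())"
```

```text
the job is handed in; nothing more can be done
None
```

The job is handed in at about 15 s: the lens is level (about 0.04 rad) and within about 5 mm of the tile centre, and the long tube is held level and still with its shell plate under the lens centre, about 180 mm above the bench; no verdict came back.

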